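# Set a sign panel for trimming with a safety ruler

### The arm

A 6-joint arm with a two-finger parallel gripper is mounted at the origin on a cart in front of the work surface, level with it; the furniture and walls round the work are solid. World frame = base frame: x ahead of the robot, y to its left, z up, the work surface at z = 0. Lengths are in m, angles in rad, forces in N, time in s.
With the tool pointing down it reaches from about 0.35 to 0.775 m from the base axis. Payload 5.5 kg.
Tool frame: the origin (TCP) lies between the finger pads; the fingertips stand 22 mm ahead of it and the grasp point (between the pads) lies 3 mm ahead of it; z points along the fingers, y is the line along which they close (so a half turn about z gives the same grasp; the last joint's range is limited). The gripper opens to 85 mm and grips with 20 to 120 N. Pads are 22 mm wide; open, the fingers measure 114 mm over their backs; the gripper's body (76 mm by 85 mm) begins 54 mm behind the grasp point. The pads swing forward as they close: fully open they stand 13 mm farther back than shut.
Start: joints at [0.985, 0.313, 0.046, 1.304, 0, 1.431], TCP at [0.248, 0.519, 0.253] pointing down, gripper open.
Joint ranges: [-2.76, 2.76], [-0.86, 1.69], [-1.03, 1.26], [-2.2, 2.34], [-1.47, 1.5], [-3.14, 3.14]. Speed limits (rad/s): [2.57, 2.57, 3.14, 3.14, 3.14, 3.14].

### API

Orientations are given as a unit quaternion [w, x, y, z].
In Python, from workcell import env gives the robot as it stands.
- The arm moves only by the shell command python3 nudge.py 'ROWS' [OPENING] [FORCE]. ROWS is 1 to 8 rows, one to a line, with the numbers parted by spaces; each row has 6 numbers: dx, dy, dz in mm, then a rotation vector rx, ry, rz in units of 0.05 rad; each row is the pose to reach, as a shift and turn from the pose commanded when the command began, along the tool's axes at that moment; what a row does not reach only later rows make up. A row lasts 1/8 s, in which the tool goes at most 0.0625 m and 0.188 rad, less where a joint would pass 70% of its speed; a pose out of reach is approached as far as the arm can. OPENING is the finger opening in m, set as the command begins (- or left out keeps the last). The fingers move at their own pace and stop on an object; FORCE is the grip in N (left out, the last holds). Time passes only in rows, so rows that do not move let the fingers close. It prints the time, the measured TCP pose, the force, the opening and the grip force at its end. Input that does not fit is refused with a message, and nothing moves.
- env.get_state(): the state, without advancing time (a new reading comes with each control period).
- env.read_camera(name): name is "side" or "top"; returns a dict with "image" (480x640x3 uint8, red, green, blue), "K" (3x3 intrinsics, pixels), "R" (3x3) and "t" (3): a world point X has camera coordinates R X + t. Camera axes: x right, y down, z forward; pixel columns grow to the right and rows downward; lengths in m; the calibration is good to about 2 mm. A picture is of the moment at which its call begins. There is no depth.
- env.hand_in(): hands the job in; it is judged then, once.
The state is a dict: "clock": time; "joint_pos": joint angles; "qvel": joint speeds; "tau": joint torques, N m; "tcp_pos": TCP position; "orientation": TCP orientation; "wrist_force": force on the tool from outside, world axes, zero at the start; "ft_torque": the same for the moment, N m; "finger_gap": finger opening in m; "grip_force": force on a finger pad.
Only numpy, scipy, OpenCV 4.12 (cv2) and the standard library are available. Lean on these libraries where they do the work, as an engineer would, in place of code of your own. Each camera call takes 0.05 s, during which the arm holds its last target. There are 200 camera calls.

### The job

Pick up the safety ruler by its orange grip bar, lay it on the trimming board flat along the robot-side long edge of the sign panel, and use it to push the askew panel back until the panel sits flush against the metal fence, which is clamped at a different setting each time (its red feeler button gets pushed level with its face). With the panel home, feel for its resistance and hold a steady push of about 10 N through the ruler for half a second or more, never hard enough to crush the edge, then leave the ruler lying flat, flush along the whole of the panel's edge, ready for the cut. Do not touch the panel with the gripper and do not disturb the cutter, eraser and highlighter.

Things in the scene. Friction and masses are not known exactly. Their poses are not given: they have to be found in the camera images.
- board: Fixed grey trimming board with a green gridded mat, 6 mm thick, its top 6 mm above the desk; 300 mm along its y; along x from -145 to +125 mm from its origin, which is under it at desk height. Its +x points from the robot side to the fence. Place varies; yaw within 0.25 rad of the world's.
- feeler (a joint): Red sprung button (8 mm) in the middle of the fence's face, centre 5.5 mm above the board; travel in m: 0 = 5 mm proud, 0.005 = pressed level with the face. Very soft (0.3 N); a seated panel keeps it in. Fence: metal bar across the board, parallel to its y, 20 x 260 x 22 mm high, two black knobs, clamped rigid, face 65 to 90 mm along +x from the board's origin: where is not reported.
- panel: Loose rigid sign panel, white face with a blue band along its far side, 90 (x) x 160 (y) x 10 mm, 0.14 to 0.28 kg; origin at the centre of its underside. Lies flat on the board, short of the fence by roughly 15 to 65 mm, turned up to 0.2 rad; +x towards the fence. Home, its centre is 45 mm from the fence's face. Slides with a push of 1 to 2 N.
- ruler: Loose dark steel ruler, white ticks, strip 50 (x) x 240 (y) x 6 mm; along its middle an orange grip bar 14 mm wide (x), 130 mm long (y), 6 to 34 mm above the underside; 0.24 to 0.39 kg. Origin: centre of underside. Long edges (x = +-25 mm) alike. Starts flat on the desk, left of the board. Flush, its centre is 70 mm from the panel's. Fingertips 14 mm or more above its underside clear the panel.
- cutter: Bystander: orange snap-off cutter, 24 x 150 x 18 mm, loose on the desk to the right of the board; origin at the centre of its underside.
- eraser: Bystander: blue and white eraser, 22 x 55 x 12 mm, loose on the desk to the right of the board; origin at the centre of its underside.
- highlighter: Bystander: pink and yellow highlighter, 26 x 81 x 18 mm, loose on the desk beyond the fence; origin near the centre of its underside.

How it is judged:
By the outcome, as a careful person would: the job done as asked, in the order asked, and still so for the second after the job is handed in, with the robot touching nothing.
It also fails if it takes over 51 s, if anything falls off the work surface, if the arm or the gripper's body presses on something with over 40 N, if the wrist force passes 120 N, or if a joint passes its speed limit or range.

## Working session

There is one attempt and no reset: what is moved stays moved. The work goes in short steps, Python scripts to look and compute and a shell command to move; the robot and the scene stay as the last step left them, time stands still between calls to the robot, and variables do not carry over. Pictures are saved under pics/ and viewed, at most 10 in all, crops included, and the job is handed in when it is done.

```bash
ls; mkdir -p pics; python3 - <<'E'
from workcell import env
import cv2, numpy as np
s=env.get_state(); print(s)
for n in("top","side"):
    c=env.read_camera(n); cv2.imwrite(f"pics/{n}0.png",c["image"][:,:,::-1]); np.savez(f"pics/{n}0.npz",**c)
    print(n,c["K"].tolist(),(-c["R"].T@c["t"]).round(3),c["R"].round(3).tolist())
E
```

```text
nudge.py
pics
workcell.py
{'clock': 0.0, 'joint_pos': array([9.85380458e-01, 3.13982138e-01, 4.49661949e-02, 1.30357382e+00,
       1.01865430e-05, 1.43119706e+00]), 'qvel': array([ 3.02174589e-05,  7.41817705e-04,  1.01276912e-03, -6.39331141e-04,
       -2.33713964e-04,  1.07048646e-04]), 'tau': array([ 1.39495507e-03, -4.80631757e+01,  2.98531348e+01,  1.96523534e-02,
       -6.19663433e-05,  8.21522349e-06]), 'tcp_pos': array([0.24768252, 0.51840357, 0.25241398]), 'orientation': array([-3.22756945e-04,  2.21066814e-01,  9.75258253e-01, -8.36636162e-04]), 'wrist_force': array([ 0.44309538,  0.7757567 , -0.70320892]), 'ft_torque': array([-0.01172884,  0.05214297,  0.01467716]), 'grip_force': 0.0, 'finger_gap': 0.08521300912736202}
top [[481.6635982523217, 0.0, 324.08446844304893], [0.0, 481.6635982523217, 236.67472339108878], [0.0, 0.0, 1.0]] [ 0.474 -0.038  1.093] [[-0.01, -1.0, -0.003], [-0.99, 0.01, -0.142], [0.142, 0.002, -0.99]]
side [[534.3535022125209, 0.0, 315.17733627800374], [0.0, 534.3535022125209, 232.3147658058127], [0.0, 0.0, 1.0]] [1.582 0.295 1.061] [[-0.299, 0.954, -0.004], [0.672, 0.208, -0.711], [-0.677, -0.215, -0.704]]
```

View pics/top0.png

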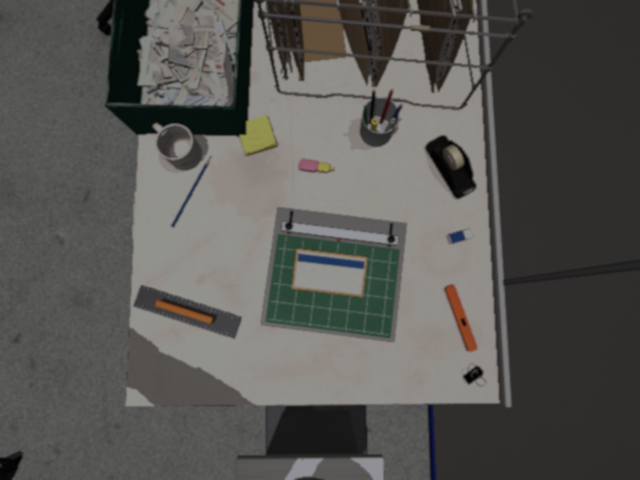

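View pics/side0.png

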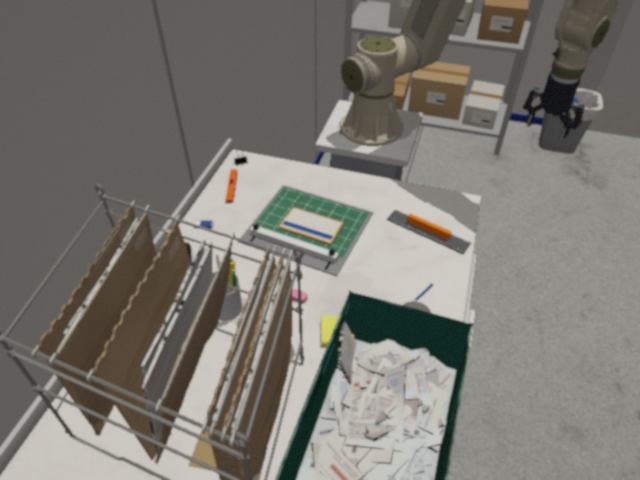

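The top view shows the ruler at about (187,312), with its orange bar running (155,302)-(213,321). The board's corners are near (278,208), (406,222), (394,340) and (263,325). The panel is at (330,273), and the fence runs from (285,228) to (397,240). The bystanders lie to the right and at (316,166). The side view shows the same layout with the arm clear of it.

```bash
cat > h.py <<'E'
import numpy as np, cv2
from workcell import env
def cam(n,f=None):
    c=env.read_camera(n)
    if f: cv2.imwrite(f"pics/{f}.png",c["image"][:,:,::-1]); np.savez(f"pics/{f}.npz",**c)
    return c
def cast(c,px,z):
    px=np.atleast_2d(px).astype(float)
    d=np.c_[px,np.ones(len(px))]@np.linalg.inv(c["K"]).T@c["R"]
    o=-c["R"].T@c["t"]; return (o+d*((z-o[2])/d[:,2])[:,None])[:,:2]
def proj(c,P):
    q=(np.asarray(P)@c["R"].T+c["t"])@c["K"].T; return q[:,:2]/q[:,2:]
def hsv(c): return cv2.cvtColor(c["image"],cv2.COLOR_RGB2HSV)
def blob(m,box):
    x0,y0,x1,y1=box; k=np.zeros_like(m); k[y0:y1,x0:x1]=m[y0:y1,x0:x1]
    cs,_=cv2.findContours(k,cv2.RETR_EXTERNAL,cv2.CHAIN_APPROX_NONE)
    return max(cs,key=cv2.contourArea)[:,0,:]
def rect(c,cont,z):
    "min-area rectangle of contour cast on plane z: centre, long-axis yaw, sizes"
    r=cv2.minAreaRect((cast(c,cont,z)*1000).astype(np.float32)); b=cv2.boxPoints(r)/1000
    e=[b[1]-b[0],b[2]-b[1]]; e=sorted(e,key=np.linalg.norm); l=e[1]
    if l[1]<0:l=-l
    return np.array(r[0])/1000, np.arctan2(-l[0],l[1]), [np.linalg.norm(i) for i in e]
E
python3 - <<'E'
from h import *
ims=[]
for n in("top0","side0"):
    c=dict(np.load(f"pics/{n}.npz")); 
    H=hsv(c)
    for b in ([187,312],[300,260],[340,236],[280,300],[400,280],[330,290],[140,350],[150,290],[170,306]) if n=="top0" else ([430,228],[400,216],[330,225],[310,225]):
        print(n,b,c["image"][b[1],b[0]],H[b[1],b[0]])
t=cv2.imread("pics/top0.png"); s=cv2.imread("pics/side0.png")
a=cv2.resize(t[200:350,250:420],None,fx=4,fy=4,interpolation=cv2.INTER_CUBIC)
cv2.imwrite("pics/crop0.png",np.clip(a*1.0*1.5,0,255))
E
```

```text
top0 [187, 312] [142  86  43] [ 13 178 142]
top0 [300, 260] [50 67 97] [109 124  97]
top0 [340, 236] [137 138 143] [115  11 143]
top0 [280, 300] [47 74 58] [72 93 74]
top0 [400, 280] [108 105 103] [ 12  12 108]
top0 [330, 290] [143 137 128] [ 18  27 143]
top0 [140, 350] [85 81 78] [13 21 85]
top0 [150, 290] [58 57 59] [135   9  59]
top0 [170, 306] [140  83  40] [ 13 182 140]
side0 [430, 228] [116  58  15] [ 13 222 116]
side0 [400, 216] [91 91 93] [120   5  93]
side0 [330, 225] [203 198 191] [ 18  15 203]
side0 [310, 225] [202 196 189] [ 16  16 202][ WARN:0@0.340] global loadsave.cpp:1063 imwrite_ Unsupported depth image for selected encoder is fallbacked to CV_8U.
```

View pics/crop0.png

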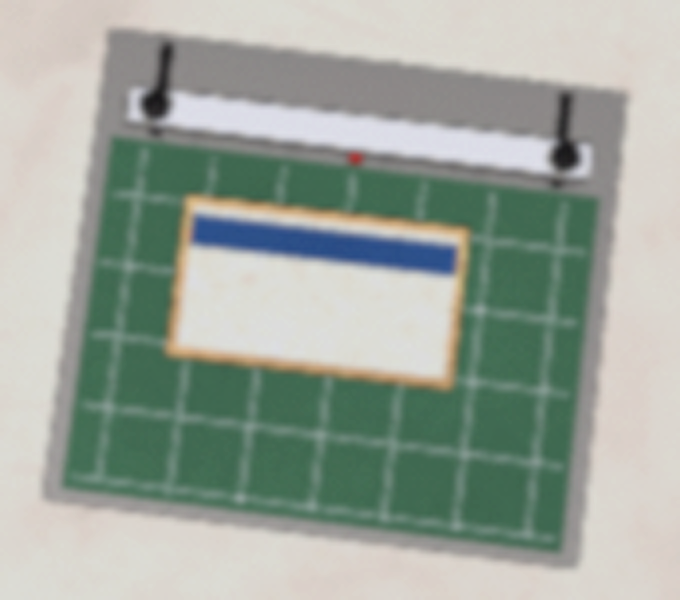

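The crop shows the panel with a tan rim, at crop corners (187,197), (468,230), (450,387) and (170,355). The white fence bar runs (130,90)-(590,175), with the red feeler at (356,158). The panel is a few degrees off parallel at most.

```bash
cat >> h.py <<'E'
def measure(c,board=True):
    H=hsv(c); h,s,v=H[...,0],H[...,1],H[...,2]; o={}
    u8=lambda m:m.astype(np.uint8)*255
    if board: o["board"]=rect(c,blob(u8((v<122)&~((h<30)&(s>90))),(250,195,420,350)),.006)
    nong=cv2.morphologyEx(u8(~((h>50)&(h<100)&(s>45)&(v<110))),cv2.MORPH_OPEN,np.ones((5,5)))
    o["panel"]=rect(c,blob(nong&u8(v>45),(285,244,376,300)),.016)
    o["fence"]=rect(c,blob(u8((v>128)&(s<20)),(278,218,402,248)),.028)
    return o
def show(o):
    for k,(p,y,z) in o.items(): print(k,p.round(4),round(y,4),np.round(z,4))
E
python3 - <<'E'
from h import *
c=dict(np.load("pics/top0.npz")); o=measure(c)
H=hsv(c); h,s,v=H[...,0],H[...,1],H[...,2]
org=((h<20)&(s>100)).astype(np.uint8)*255
o["bar"]=rect(c,blob(org,(130,280,245,340)),.034)
strip=((v<76)|(org>0)).astype(np.uint8)*255
o["strip"]=rect(c,blob(cv2.morphologyEx(strip,cv2.MORPH_CLOSE,np.ones((5,5))),(128,280,245,340)),.006)
show(o)
c2=dict(np.load("pics/side0.npz")); H=hsv(c2)
b=blob(((H[...,0]<20)&(H[...,1]>100)&(H[...,2]>60)).astype(np.uint8)*255,(380,200,480,260)); show({"barside":rect(c2,b,.034)})
b=blob(((H[...,2]<130)).astype(np.uint8)*255,(380,205,475,255)); show({"stripside":rect(c2,b,.006)})
E
```

```text
board [ 0.5476 -0.0578] -0.1362 [0.2711 0.3017]
panel [ 0.548 -0.046] -0.1327 [0.0948 0.1649]
fence [ 0.6357 -0.0698] -0.1364 [0.018 0.212]
bar [0.4653 0.2702] -0.3117 [0.0179 0.135 ]
strip [0.4656 0.2716] -0.3112 [0.0467 0.2368]
barside [0.4801 0.272 ] -0.3091 [0.039  0.1339]
stripside [0.468  0.2722] -0.3096 [0.0495 0.2356]
```

```bash
cat >> h.py <<'E'
from scipy.spatial.transform import Rotation as Ro
def delta(x,y,z,yaw):
    "shift+turn in tool axes to TCP x,y,z with the tool down and tool y at world yaw"
    s=env.get_state(); q=s["orientation"]; R=Ro.from_quat(q[[1,2,3,0]])
    cy,sy=np.cos(yaw),np.sin(yaw)
    T=Ro.from_matrix(np.c_[[sy,-cy,0],[cy,sy,0],[0,0,-1]])
    print("d",R.inv().apply(np.array([x,y,z])-s["tcp_pos"]).round(4),"rot",(R.inv()*T).as_rotvec().round(4))
E
python3 -c "
from h import *
delta(.4665,.2715,.12,-.3105)"
```

```text
Traceback (most recent call last):
  File "h.py", line 39, in delta
    T=Ro.from_matrix(np.c_[[sy,-cy,0],[cy,sy,0],[0,0,-1]])
  File "scipy/spatial/transform/_rotation.pyx", line 1143, in scipy.spatial.transform._rotation.Rotation.from_matrix
ValueError: Non-positive determinant (left-handed or null coordinate frame) in rotation matrix 0: [[-0.30553477  0.95218092  0.        ]
 [-0.95218092 -0.30553477  0.        ]
 [ 0.          0.         -1.        ]].
```

```bash
sed -i 's/\[sy,-cy,0\]/[-sy,cy,0]/' h.py
python3 -c "
from h import *
delta(.4665,.2715,.12,-.3105)"
```

```text
d [-0.3039 -0.1282  0.1326] rot [-1.5000e-03  1.0000e-03  1.4354e+00]
```

Units first: shifts go in mm and turns go in units of 0.05 rad. So -0.304 m is -304, 0.13 m is 130, 1.435 rad is 28.7.

```bash
python3 nudge.py '-304 -128 120 0 0 28.7
-304 -128 120 0 0 28.7
-304 -128 130 0 0 28.7
-304 -128 130 0 0 28.7
-304 -128 130 0 0 28.7
-304 -128 130 0 0 28.7
-304 -128 130 0 0 28.7
-304 -128 130 0 0 28.7' 0.05
python3 -c "
from h import *
delta(.4665,.2715,.12,-.3105)
cam('top','t1');cam('side','s1')
t=cv2.imread('pics/t1.png')[240:370,100:280];s=cv2.imread('pics/s1.png')[140:270,350:530]
cv2.imwrite('pics/c1.png',cv2.resize(np.vstack([t,s]),None,fx=2.3,fy=2.3))"
```

```text
clock: 1.1
tcp_pos: [0.4671, 0.2712, 0.1224]
orientation: [-0.0, 0.81, 0.587, -0.001]
wrist_force: [0.4, 0.2, 0.5]
finger_gap: 0.0502
grip_force: 0.0
d [ 0.0001 -0.0006  0.0024] rot [-0.0014  0.001  -0.0059]
```

View pics/c1.png

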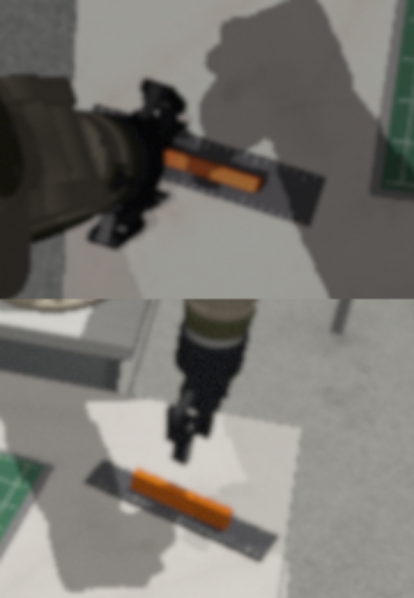

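The gripper stands over the bar with its fingers on either side of it, at about (170,170) in the top crop and (180,440) in the side crop. I'll descend to it and then grip.

Converted, 0.085 m is 85, 0.08 m is 80.

```bash
python3 nudge.py '0 0 50 0 0 0
0 0 80 0 0 0
0 0 85 0 0 0
0 0 85 0 0 0' 
python3 nudge.py '0 0 0 0 0 0
0 0 0 0 0 0
0 0 0 0 0 0
0 0 0 0 0 0
0 0 0 0 0 0
0 0 0 0 0 0' 0 70
python3 nudge.py '0 0 -20 0 0 0
0 0 -40 0 0 0
0 0 -60 0 0 0
0 0 -60 0 0 0
0 0 -60 0 0 0'
```

```text
clock: 1.7
tcp_pos: [0.4672, 0.2725, 0.0387]
orientation: [-0.0, 0.807, 0.59, 0.0]
wrist_force: [0.3, 0.9, 0.8]
finger_gap: 0.0502
grip_force: 0.0
clock: 2.45
tcp_pos: [0.4676, 0.2728, 0.0398]
orientation: [-0.0, 0.808, 0.59, 0.001]
wrist_force: [-2.3, 0.1, 5.7]
finger_gap: 0.0123
grip_force: 70.6
clock: 3.08
tcp_pos: [0.4666, 0.272, 0.0977]
orientation: [-0.0, 0.808, 0.589, -0.0]
wrist_force: [0.1, 0.0, -3.8]
finger_gap: 0.0122
grip_force: 69.5
```

```bash
python3 -c "
from h import *
delta(.4638,-.0346,.075,-.1345)"
```

```text
d [-0.2929  0.0909  0.0228] rot [-0.0006  0.0004 -0.1754]
```

```bash
python3 nudge.py '-50 15 0 0 0 -0.6
-100 30 0 0 0 -1.2
-150 45 0 0 0 -1.8
-200 60 0 0 0 -2.4
-250 75 0 0 0 -3
-293 91 10 0 0 -3.5
-293 91 20 0 0 -3.5
-293 91 23 0 0 -3.5' 
python3 nudge.py '0 0 0 0 0 0
0 0 0 0 0 0'
python3 -c "
from h import *
delta(.4638,-.0346,.075,-.1345)
cam('top','t2');cam('side','s2')
t=cv2.imread('pics/t2.png')[200:380,230:430];s=cv2.imread('pics/s2.png')[140:280,210:410]
cv2.imwrite('pics/c2.png',cv2.resize(np.vstack([t,s]),None,fx=1.8,fy=1.8))"
```

```text
clock: 4.08
tcp_pos: [0.4629, -0.0341, 0.0738]
orientation: [-0.002, 0.754, 0.657, -0.001]
wrist_force: [-1.0, 0.8, -2.9]
finger_gap: 0.0124
grip_force: 69.3
clock: 4.32
tcp_pos: [0.4644, -0.0335, 0.0754]
orientation: [-0.0, 0.753, 0.659, 0.0]
wrist_force: [1.7, -0.4, -3.0]
finger_gap: 0.0123
grip_force: 69.3
d [-0.0012 -0.0004  0.0004] rot [ 0.     -0.0002  0.0014]
```

View pics/c2.png

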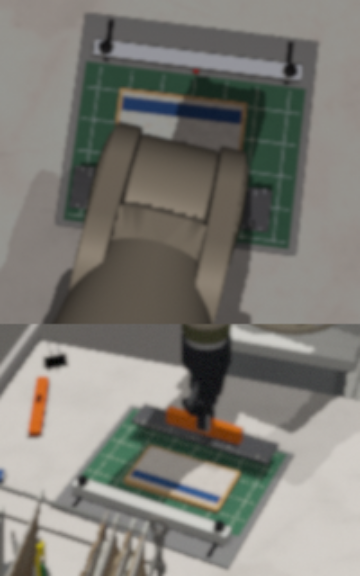

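The ruler is held level over the robot side of the board, with a gap to the panel (side crop: ruler (135,415)-(275,460), panel below it at (185,475)). I'll lower it now.

```bash
python3 nudge.py '-1 0 15 0 0 0
-1 0 26 0 0 0
-1 0 28 0 0 0
-1 0 28 0 0 0' 
python3 nudge.py '0 0 1 0 0 0
0 0 2 0 0 0
0 0 2 0 0 0'
python3 - <<'E'
from h import *
print(env.get_state()["wrist_force"],env.get_state()["ft_torque"])
c=cam('side','s3')
s=c["image"][:,:,::-1][150:260,230:390]
cv2.imwrite('pics/c3.png',cv2.resize(s,None,fx=4.5,fy=4.5,interpolation=cv2.INTER_CUBIC))
E
```

```text
clock: 4.92
tcp_pos: [0.4642, -0.0354, 0.0473]
orientation: [-0.0, 0.753, 0.658, -0.0]
wrist_force: [0.2, 0.2, -2.4]
finger_gap: 0.0118
grip_force: 69.3
clock: 5.3
tcp_pos: [0.4646, -0.0356, 0.0458]
orientation: [0.0, 0.753, 0.658, 0.0]
wrist_force: [-0.9, 0.0, 1.4]
finger_gap: 0.0125
grip_force: 69.9
[-0.92291357  0.0113504   1.44029703] [ 0.10533739  0.19419453 -0.0091251 ]
```

View pics/c3.png

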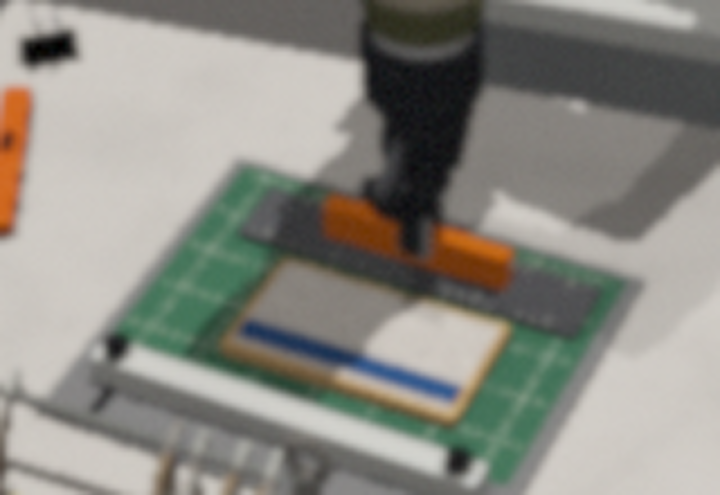

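The ruler lies on the board with a clear gap (about 15 mm) to the panel's near edge at (285,262)-(510,322). It is parallel to the edge, and the vertical force shows it is resting. I'll start the push in small steps and read the force.

```bash
cat >> h.py <<'E'
def feel():
    s=env.get_state(); q=s["orientation"]; R=Ro.from_quat(q[[1,2,3,0]])
    print(s["clock"],"pos",s["tcp_pos"].round(4),"yaw",round(np.arctan2(*R.as_matrix()[[1,0],1]),4),"F tool",R.inv().apply(s["wrist_force"]).round(2),"T tool",R.inv().apply(s["ft_torque"]).round(3),"along",round(float(s["tcp_pos"][:2]@[.9908,-.1356]),4))
E
F='python3 -c "from h import *;feel()"'
python3 nudge.py '0 2 0 0 0 0.03
0 4 0 0 0 0.03
0 6 0 0 0 0.03
0 8 0 0 0 0.03' >/dev/null; eval $F
python3 nudge.py '0 4 0 0 0 0
0 8 0 0 0 0
0 12 0 0 0 0
0 16 0 0 0 0' >/dev/null; eval $F
python3 nudge.py '0 4 0 0 0 0
0 8 0 0 0 0' >/dev/null; eval $F
```

```text
5.85 pos [ 0.47   -0.0362  0.0458] yaw -0.1366 F tool [  0.37  -8.61 -12.85] T tool [ 1.624 -0.027 -0.013] along 0.4706
6.35 pos [ 0.484  -0.038   0.0458] yaw -0.1365 F tool [ -0.12 -13.7  -17.03] T tool [ 2.561 -0.008  0.048] along 0.4847
6.6 pos [ 0.4923 -0.0391  0.0458] yaw -0.1365 F tool [ -0.19 -12.14 -16.02] T tool [2.382 0.085 0.041] along 0.4931
```

```bash
F='python3 -c "from h import *;feel()"'
python3 nudge.py '0 0 -0.5 0 0 0
0 0 -0.5 0 0 0' >/dev/null; eval $F
python3 nudge.py '0 0 -0.5 0 0 0
0 0 -0.5 0 0 0' >/dev/null; eval $F
python3 nudge.py '0 3 0 0 0 0
0 6 0 0 0 0' >/dev/null; eval $F
```

```text
6.85 pos [ 0.4947 -0.0395  0.0458] yaw -0.1364 F tool [-0.16 -4.69 -5.69] T tool [1.173 0.108 0.04 ] along 0.4955
7.1 pos [ 0.4958 -0.0398  0.0459] yaw -0.1365 F tool [ 0.07 -0.95  3.16] T tool [0.334 0.08  0.004] along 0.4967
7.35 pos [ 0.5023 -0.0408  0.0461] yaw -0.1366 F tool [-0.11 -0.87  3.15] T tool [ 0.221 -0.008  0.03 ] along 0.5032
```

```bash
F='python3 -c "from h import *;feel()"'
python3 nudge.py '0 1 0.2 0 0 0
0 2 0.2 0 0 0
0 3 0.2 0 0 0
0 4 0.2 0 0 0' >/dev/null; eval $F
python3 - <<'E'
from h import *
c=cam('side','s4')
s=c["image"][:,:,::-1][150:260,230:390]
cv2.imwrite('pics/c4.png',cv2.resize(s,None,fx=4.5,fy=4.5,interpolation=cv2.INTER_CUBIC))
E
```

```text
7.85 pos [ 0.5059 -0.0412  0.046 ] yaw -0.1365 F tool [ 1.04 -0.13  3.58] T tool [0.187 0.029 0.046] along 0.5069
```

View pics/c4.png

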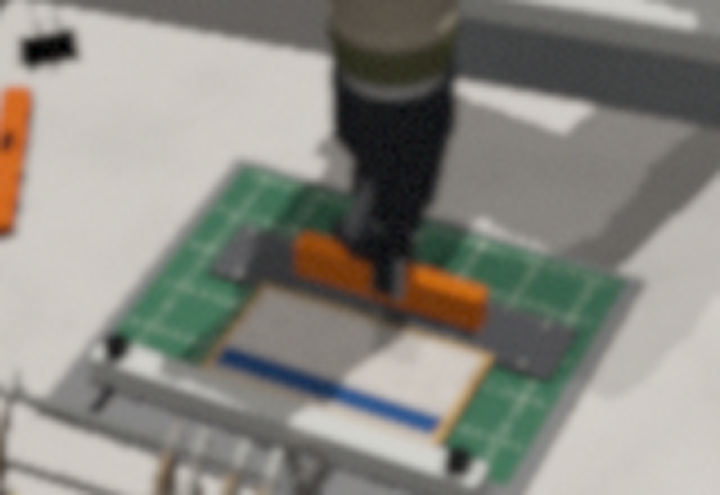

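The panel has moved. Its near edge (260,285)-(492,352) lies along the ruler's front edge, and a small gap to the fence remains. I'll continue slowly.

```bash
F='python3 -c "from h import *;feel()"'
python3 nudge.py '0 1 0 0 0 0
0 2 0 0 0 0
0 3 0 0 0 0' >/dev/null; eval $F
python3 nudge.py '0 1 0 0 0 0
0 2 0 0 0 0' >/dev/null; eval $F
python3 nudge.py '0 1 0 0 0 0' >/dev/null; eval $F
```

```text
8.275 pos [ 0.5087 -0.0416  0.0461] yaw -0.1365 F tool [-0.07 -2.22  3.01] T tool [ 0.405 -0.01   0.007] along 0.5097
8.525 pos [ 0.5107 -0.0419  0.0461] yaw -0.1365 F tool [ 0.82 -2.42  2.16] T tool [0.499 0.054 0.001] along 0.5117
8.65 pos [ 0.5117 -0.042   0.0461] yaw -0.1365 F tool [-0.51 -2.25  1.6 ] T tool [ 0.503  0.05  -0.029] along 0.5127
```

```bash
F='python3 -c "from h import *;feel()"'
python3 nudge.py '0 0.5 0 0 0 0
0 1 0 0 0 0' >/dev/null; eval $F
python3 nudge.py '0 0.5 0 0 0 0
0 1 0 0 0 0' >/dev/null; eval $F
python3 nudge.py '0 0.5 0 0 0 0
0 1 0 0 0 0' >/dev/null; eval $F
```

```text
8.9 pos [ 0.5122 -0.0421  0.046 ] yaw -0.1365 F tool [ 0.2 -5.1  0.9] T tool [ 0.881  0.045 -0.002] along 0.5132
9.15 pos [ 0.5123 -0.0421  0.0459] yaw -0.1366 F tool [-0.29 -6.41 -2.6 ] T tool [ 1.463 -0.111 -0.022] along 0.5133
9.4 pos [ 0.5124 -0.0421  0.0459] yaw -0.1366 F tool [ -1.38 -10.03  -4.74] T tool [ 1.961 -0.118 -0.021] along 0.5134
```

```bash
F='python3 -c "from h import *;feel()"'
python3 nudge.py '0 0 -0.4 0 0 0
0 0 -0.4 0 0 0' >/dev/null; eval $F
python3 nudge.py '0 0 0 0 0 0' >/dev/null; eval $F
```

```text
9.65 pos [ 0.5124 -0.0421  0.0459] yaw -0.1366 F tool [-1.49 -7.78 -1.15] T tool [ 1.595 -0.123 -0.012] along 0.5134
9.775 pos [ 0.5124 -0.0421  0.0459] yaw -0.1366 F tool [-1.38 -8.04 -0.73] T tool [ 1.596 -0.126 -0.008] along 0.5134
```

```bash
F='python3 -c "from h import *;feel()"'
python3 nudge.py '0 0.5 -0.4 0 0 0
0 0.8 -0.4 0 0 0' >/dev/null; eval $F
python3 nudge.py '0 0 0 0 0 0' >/dev/null; eval $F
```

```text
10.025 pos [ 0.5125 -0.0421  0.046 ] yaw -0.1366 F tool [-1.76 -9.06 -0.62] T tool [ 1.91  -0.191 -0.043] along 0.5135
10.15 pos [ 0.5126 -0.0422  0.046 ] yaw -0.1366 F tool [-1.18 -7.89 -0.29] T tool [ 1.802 -0.161 -0.051] along 0.5136
```

```bash
F='python3 -c "from h import *;feel()"'
python3 nudge.py '0 0.5 -0.3 0 0 0
0 0.8 -0.4 0 0 0' >/dev/null; eval $F
python3 nudge.py '0 0 0 0 0 0' >/dev/null; eval $F
```

```text
10.4 pos [ 0.5126 -0.0422  0.046 ] yaw -0.1367 F tool [-1.38 -9.51  0.01] T tool [ 2.138 -0.176 -0.006] along 0.5136
10.525 pos [ 0.5126 -0.0421  0.0461] yaw -0.1366 F tool [-1.34 -9.38  0.83] T tool [ 2.02  -0.203 -0.054] along 0.5136
```

```bash
F='python3 -c "from h import *;feel()"'
python3 nudge.py '0 0.4 -0.1 0 0 0
0 0.5 -0.2 0 0 0' >/dev/null; eval $F
for i in 1 2 3 4; do python3 nudge.py '0 0 0 0 0 0
0 0 0 0 0 0' >/dev/null; eval $F; done
```

```text
10.775 pos [ 0.5127 -0.0422  0.0461] yaw -0.1367 F tool [-1.39 -9.53  0.38] T tool [ 2.23  -0.24  -0.029] along 0.5137
11.025 pos [ 0.5126 -0.0422  0.0461] yaw -0.1366 F tool [ -1.58 -10.58  -0.2 ] T tool [ 2.188 -0.234 -0.054] along 0.5136
11.275 pos [ 0.5126 -0.0421  0.0461] yaw -0.1367 F tool [ -1.91 -10.06   0.6 ] T tool [ 2.204 -0.238 -0.04 ] along 0.5136
11.525 pos [ 0.5126 -0.0421  0.0461] yaw -0.1367 F tool [ -0.94 -10.04   0.6 ] T tool [ 2.167 -0.214 -0.042] along 0.5136
11.775 pos [ 0.5126 -0.0422  0.0461] yaw -0.1367 F tool [-1.12 -9.96  0.23] T tool [ 2.2   -0.249  0.016] along 0.5136
```

```bash
F='python3 -c "from h import *;feel()"'
python3 nudge.py '0 0.4 -0.1 0 0 0
0 0.4 -0.1 0 0 0' >/dev/null; eval $F
for i in 1 2 3; do python3 nudge.py '0 0 0 0 0 0
0 0 0 0 0 0' >/dev/null; eval $F; done
python3 - <<'E'
from h import *
c=cam('side','s5')
s=c["image"][:,:,::-1][150:260,230:390]
cv2.imwrite('pics/c5.png',cv2.resize(s,None,fx=4.5,fy=4.5,interpolation=cv2.INTER_CUBIC))
cam('top','t5')
E
```

```text
12.025 pos [ 0.5127 -0.0421  0.0461] yaw -0.1366 F tool [ -1.2  -11.04   0.34] T tool [ 2.322 -0.261  0.042] along 0.5137
12.275 pos [ 0.5127 -0.0421  0.0461] yaw -0.1367 F tool [ -0.56 -10.7    0.28] T tool [ 2.395 -0.278 -0.06 ] along 0.5137
12.525 pos [ 0.5127 -0.0422  0.0461] yaw -0.1367 F tool [ -1.96 -11.24   0.56] T tool [ 2.349 -0.256  0.011] along 0.5137
12.775 pos [ 0.5126 -0.0421  0.0461] yaw -0.1367 F tool [ -1.18 -11.17   0.16] T tool [ 2.312 -0.262 -0.075] along 0.5136
```

View pics/c5.png

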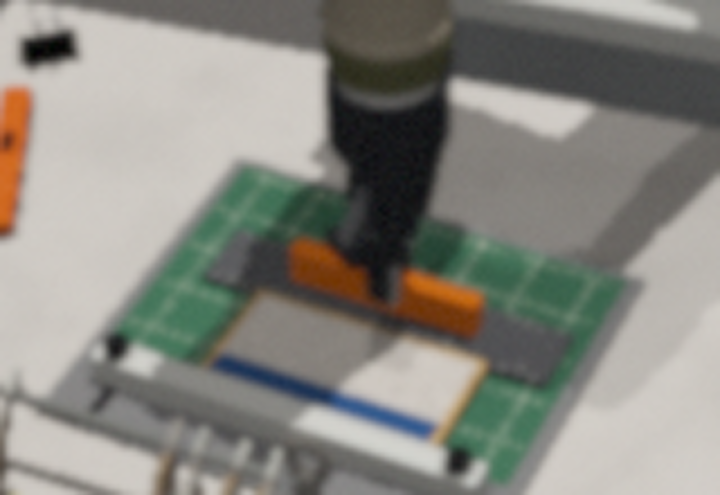

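The panel's far edge is now hidden right behind the fence, and the ruler lies along the whole near edge (255,290)-(487,365). I'll ease the push off gradually before releasing.

```bash
F='python3 -c "from h import *;feel()"'
python3 nudge.py '0 -0.5 0.2 0 0 0
0 -1 0.4 0 0 0
0 -1.5 0.6 0 0 0' >/dev/null; eval $F
python3 nudge.py '0 -0.5 0.2 0 0 0
0 -1 0.4 0 0 0
0 -1 0.4 0 0 0' >/dev/null; eval $F
```

```text
13.25 pos [ 0.5125 -0.0421  0.046 ] yaw -0.1367 F tool [-1.62 -7.82 -0.3 ] T tool [ 1.799 -0.153 -0.01 ] along 0.5135
13.625 pos [ 0.5124 -0.0421  0.0459] yaw -0.1366 F tool [-0.7  -7.25 -0.58] T tool [ 1.604 -0.105 -0.071] along 0.5134
```

```bash
F='python3 -c "from h import *;feel()"'
python3 nudge.py '0 -0.5 0.1 0 0 0
0 -1 0.2 0 0 0
0 -1 0.2 0 0 0' >/dev/null; eval $F
python3 nudge.py '0 -0.5 0 0 0 0
0 -0.6 0 0 0 0
0 -0.6 0 0 0 0' >/dev/null; eval $F
```

```text
14.0 pos [ 0.5124 -0.0421  0.0459] yaw -0.1365 F tool [-0.75 -5.12  1.36] T tool [ 1.136 -0.061 -0.038] along 0.5134
14.375 pos [ 0.5124 -0.0422  0.0459] yaw -0.1366 F tool [-1.49 -5.15  4.42] T tool [ 1.182 -0.132 -0.054] along 0.5134
```

```bash
F='python3 -c "from h import *;feel()"'
python3 nudge.py '0 -0.5 0.3 0 0 0
0 -0.8 0.4 0 0 0
0 -0.8 0.4 0 0 0' >/dev/null; eval $F
python3 nudge.py '0 -0.5 0.2 0 0 0
0 -0.5 0.2 0 0 0' >/dev/null; eval $F
```

```text
14.75 pos [ 0.5123 -0.0421  0.0459] yaw -0.1366 F tool [-1.   -3.79  3.97] T tool [ 1.119 -0.209  0.024] along 0.5133
15.0 pos [ 0.5123 -0.0421  0.0459] yaw -0.1365 F tool [-1.96 -3.09  5.04] T tool [ 0.78  -0.087 -0.021] along 0.5133
```

```bash
F='python3 -c "from h import *;feel()"'
python3 nudge.py '0 -0.3 0.3 0 0 0
0 -0.3 0.5 0 0 0
0 -0.3 0.5 0 0 0' >/dev/null; eval $F
python3 nudge.py '0 -0.2 0.3 0 0 0
0 -0.2 0.3 0 0 0' >/dev/null; eval $F
```

```text
15.375 pos [ 0.5122 -0.0421  0.0458] yaw -0.1365 F tool [-0.43 -3.46 -0.89] T tool [ 0.719 -0.05  -0.015] along 0.5132
15.625 pos [ 0.5122 -0.0421  0.0458] yaw -0.1364 F tool [-0.48 -2.79 -4.4 ] T tool [ 0.835  0.009 -0.037] along 0.5132
```

```bash
F='python3 -c "from h import *;feel()"'
python3 nudge.py '0 0 -0.2 0 0 0
0 0 -0.2 0 0 0
0 0 -0.2 0 0 0
0 0 -0.2 0 0 0' 0.03; eval $F
```

```text
clock: 16.12
tcp_pos: [0.5116, -0.042, 0.0452]
orientation: [0.0, 0.754, 0.657, 0.0]
wrist_force: [0.1, -0.2, 0.3]
finger_gap: 0.0301
grip_force: 0.0
16.125 pos [ 0.5116 -0.042   0.0452] yaw -0.1365 F tool [-0.23  0.12 -0.31] T tool [ 0.033 -0.044 -0.049] along 0.5126
```

Converted, -0.2 m is -200, 0.2 m is 200.

```bash
python3 nudge.py '0 0 -20 0 0 0
0 0 -50 0 0 0
0 0 -100 0 0 0
0 0 -150 0 0 0
50 -30 -180 0 0 0
100 -50 -200 0 0 0
160 -60 -200 0 0 0
200 -60 -200 0 0 0' | head -2
python3 nudge.py '60 0 0 0 0 0
120 0 0 0 0 0
120 0 0 0 0 0' | head -2
python3 - <<'E'
from h import *
c=cam('side','s6'); d=cam('top','t6')
s=c["image"][:,:,::-1][175:255,240:380]; t=d["image"][:,:,::-1][205:345,255:415]
s=cv2.resize(s,(640,366),interpolation=cv2.INTER_CUBIC); cv2.imwrite('pics/c6s.png',s)
t=cv2.resize(t,None,fx=4,fy=4,interpolation=cv2.INTER_CUBIC); cv2.imwrite('pics/c6t.png',cv2.convertScaleAbs(t,alpha=1.5))
E
```

```text
clock: 17.12
tcp_pos: [0.4786, 0.1666, 0.246]
clock: 17.5
tcp_pos: [0.4953, 0.2869, 0.2444]
```

View pics/c6t.png

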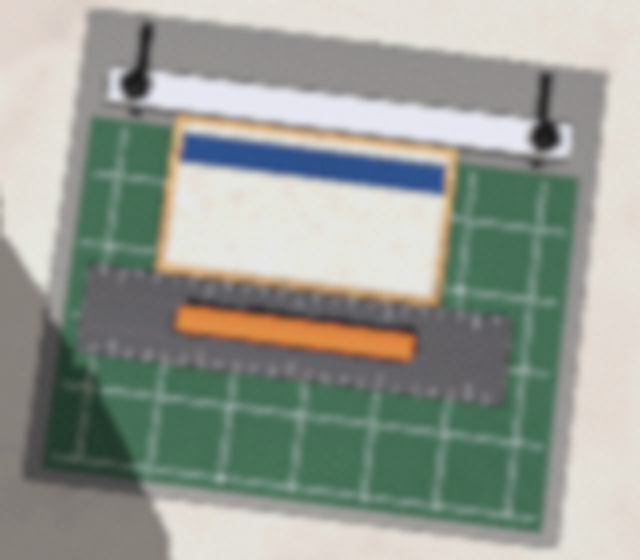

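View pics/c6s.png

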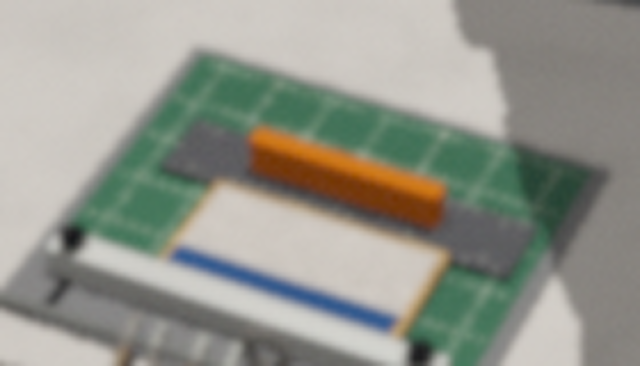

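The panel's far edge is up against the fence with no red button showing, and the ruler lies flat along the near edge (160,272)-(438,303). I'll check flushness numerically along the edge.

```bash
python3 - <<'E'
from h import *
c=dict(np.load("pics/t6.npz")); a=-.1365; u=np.array([np.cos(a),np.sin(a)]); w=np.array([-u[1],u[0]])
O=np.array([.5575,-.0592]); show(measure(c,False))
im=c["image"].astype(np.float32); sat=hsv(c)[...,1].astype(np.float32); val=im.max(2)
def prof(ch,y,xs,z):
    P=np.c_[O+xs[:,None]*u+y*w,np.full(len(xs),z)]; q=proj(c,P).astype(np.float32)
    return cv2.remap(ch,q[:,0].reshape(1,-1),q[:,1].reshape(1,-1),cv2.INTER_LINEAR)[0]
xs=np.arange(-.04,.0,.0005)
def cross(p,xs):
    lo,hi=p.min(),p.max(); k=np.argmax(p>(lo+hi)/2); return round(1000*xs[k],1)
def avg(ch,y,xs,z): return np.mean([prof(ch,y+d,xs,z) for d in np.arange(-.006,.0061,.002)],0)
print("panel near edge",[(round(y,3),cross(avg(val,y,xs,.016),xs)) for y in np.arange(-.06,.081,.02)])
print("ruler front (sat), outside",[(round(y,3),cross(avg(sat,y,xs,.012),xs)) for y in (-.096,-.09,-.085,.105,.111,.117)])
xf=np.arange(.05,.075,.0005)
for y in (-.05,0,.05): print("far",y,avg(val,y,xf,.016)[::4].round())
E
```

```text
panel [ 0.5501 -0.0486] -0.0102 [0.123  0.2022]
fence [ 0.6356 -0.0699] -0.1379 [0.0185 0.2161]
panel near edge [(np.float64(-0.06), np.float64(-21.0)), (np.float64(-0.04), np.float64(-40.0)), (np.float64(-0.02), np.float64(-40.0)), (np.float64(0.0), np.float64(-40.0)), (np.float64(0.02), np.float64(-40.0)), (np.float64(0.04), np.float64(-40.0)), (np.float64(0.06), np.float64(-40.0)), (np.float64(0.08), np.float64(-21.0))]
ruler front (sat), outside [(-0.096, np.float64(-20.5)), (-0.09, np.float64(-21.0)), (-0.085, np.float64(-21.0)), (0.105, np.float64(-20.5)), (0.111, np.float64(-20.5)), (0.117, np.float64(-21.0))]
far -0.05 [ 95.  95.  97. 102. 116. 132. 146. 149. 140. 126. 120. 140. 156.]
far 0 [ 92.  92.  93.  99. 114. 131. 145. 148. 139. 124. 119. 138. 155.]
far 0.05 [ 94.  94.  95. 101. 115. 131. 145. 149. 140. 125. 121. 138. 155.]
```

```bash
python3 - <<'E'
from h import *
a=-.1365; u=np.array([np.cos(a),np.sin(a)]); w=np.array([-u[1],u[0]]); O=np.array([.5575,-.0592])
def run(f,ch,ys,z,xs,frac=.5):
    c=dict(np.load(f"pics/{f}.npz")); im=c["image"].astype(np.float32)
    im={"sat":lambda:im[...,1]/(im.sum(2)+1)*300,"val":lambda:im.max(2)}[ch]()
    out=[]
    for y in ys:
        p=0
        for d in np.arange(-.005,.0051,.001):
            q=proj(c,np.c_[O+xs[:,None]*u+(y+d)*w,np.full(len(xs),z)]).astype(np.float32)
            p=p+cv2.remap(im,q[:,0].reshape(1,-1),q[:,1].reshape(1,-1),cv2.INTER_CUBIC)[0]
        m=(p[:10].mean()+p[-10:].mean())/2; k=np.argmax(p>m)
        out.append(round(1000*(xs[k-1]+(xs[k]-xs[k-1])*(m-p[k-1])/(p[k]-p[k-1])),2))
    return out
xs=np.arange(-.030,-.012,.00025)
for f in("t5","t6","s5","s6"): print(f,"ruler front",run(f,"sat",(-.095,-.088,.103,.111),.012,xs))
for f in("t6","s6"): print(f,"panel near",run(f,"val",(-.055,-.05,.07,.075),.016,xs))
E
```

```text
t5 ruler front [np.float64(-21.65), np.float64(-21.82), np.float64(-21.18), np.float64(-21.71)]
t6 ruler front [np.float64(-21.78), np.float64(-21.77), np.float64(-21.43), np.float64(-21.54)]
s5 ruler front [np.float64(-18.18), np.float64(-18.11), np.float64(-18.31), np.float64(-18.67)]
s6 ruler front [np.float64(-18.39), np.float64(-18.46), np.float64(-18.37), np.float64(-18.41)]
t6 panel near [np.float64(-20.96), np.float64(-20.47), np.float64(-21.15), np.float64(-20.9)]
s6 panel near [np.float64(-22.03), np.float64(-22.08), np.float64(-23.16), np.float64(-23.05)]
```

```bash
python3 -c "
from workcell import env
print(env.hand_in(), env.get_state()['clock'])"
```

```text
the job is handed in; nothing more can be done
the job is handed in; nothing more can be done
```

The job is handed in at about 17.6 s. The panel stopped firmly at the fence. I held about 10–11 N (wrist reading, part of it possibly ruler friction) for about 2 s, and the ruler lies flat and flush along the panel's edge, having moved about 0.2 mm at most on release. I saw no red button showing, and nothing brought the gripper near the panel or the bystanders, though I did not re-measure the bystanders.

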